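# Seat the drilling template on its locating pins

### The arm

A 6-joint arm with a two-finger parallel gripper is mounted at the origin on the work surface. World frame = base frame: x ahead of the robot, y to its left, z up, the work surface at z = 0. Lengths are in mm, angles in rad, forces in N, time in s.
With the tool pointing down it reaches from about 350 to 875 mm from the base axis. Payload 4.2 kg.
Tool frame: the origin (TCP) lies midway between the tips of the shut fingers; the grasp point (between the pads) lies 19 mm behind it (arm.tcp_to_grasp is the distance from the TCP to the grasp point, in mm); z points along the fingers, y is the line along which they close (so a half turn about z gives the same grasp; the last joint's range is limited). The gripper opens to 85 mm and grips with 20 to 120 N. Pads are 22 mm wide; open, the fingers measure 114 mm over their backs; the gripper's body (76 mm by 85 mm) begins 54 mm behind the grasp point. The pads swing forward as they close: fully open they stand 13 mm farther back than shut.
Start: joints at [1.523, 0.385, 0.008, 0, -1.194, -0.259], TCP at [188.724, 595.804, 231.312] pointing down, gripper open.
Joint ranges: [-3.14, 3.14], [-1.21, 2.06], [-1.07, 1.41], [-3.16, 2.05], [-2.99, -0.16], [-3.1, 3.1]. Speed limits (rad/s): [2.79, 2.79, 3.14, 3.14, 3.14, 3.14].

### API

Orientations are given as a unit quaternion [x, y, z, w].
In Python, from bench import arm, imaging, job, models gives the robot as it stands.
- The arm moves only by the tool arm_command, never from a script. Its argument "rows" is a list of rows, each an object with "grip": the opening, from 0 (shut) to 1 (fully open); "linear": the shift along the tool's x, y, z in mm, a list of three; "rot": the turn, a rotation vector about the tool's x, y, z in rad, a list of three. In form: [{"grip": grip, "linear": [tx, ty, tz], "rot": [rx, ry, rz]}, ...]. A call has 1 to 10 rows; each row is the pose to reach, as a shift and turn from the pose commanded when the call began, along the tool's axes at that moment; what a row does not reach only later rows make up. A row lasts 1/8 s, in which the tool goes at most 62.5 mm and 10.7 degrees, less where a joint would pass 70% of its speed; a pose out of reach is approached as far as the arm can. A call with a gripper value outside its range is refused whole. The fingers move at their own pace and stop on an object; the grip force is fixed at half the most. Time passes only in rows, so rows that repeat a pose let the fingers close. It gives the time, the measured TCP pose, the force, the opening and the grip force at its end, in the units of the state.
- arm.read_state(): the state, without advancing time (a new reading comes with each control period).
- imaging.get_image(name): name is "scene" or "top" or "wrist"; returns a dict with "frame" (420x560x3 uint8, red, green, blue), "fx", "fy", "cx", "cy" (pixels), "k1" (the pictures are not rectified: a ray, as slopes to the right and down, at radius r is drawn at 1 + k1 r^2 times it, then the intrinsics apply), "extrinsics" (4x4, takes a point from world to camera coordinates); the wrist camera has in their place "T_tool_cam" (4x4, takes a point from camera to tool coordinates, whose origin is the TCP and whose axes are the flange's). Camera axes: x right, y down, z forward; pixel columns grow to the right and rows downward; lengths in mm; the calibration is good to about 2 mm. A picture is of the moment at which its call begins: read the wrist's pose just before it. There is no depth.
- job.job_done(): hands the job in; it is judged then, once.
Trained networks look in a picture, given as the dict that the camera call returned (one of the last four; its "shot" number tells which), for a name from the list of things; names that differ only in an ending like _2 or _b are one class to them, and where a whole thing is asked for, a point or a joint stands for the part that bears it (a point fixed in the world has none). Each returns a list of dicts, best first, with "score" (0 to 1); they miss things now and then, are a little off and sometimes report something else, mostly with a low value. They report only what shows in the picture. A call takes as long as a camera call. They do not tell look-alikes from the thing itself.
- models.spot_in(picture, query): "rect" ([left, top, right, bottom] in pixels, round what is visible of it).
- models.tip_of(picture, query): "pixel" ([column, row] in pixels: a listed point, or the origin of a listed thing).
The state is a dict: "clock": time; "joints": joint angles; "joint_vel": joint speeds; "joint_efforts": joint torques, N m; "position": TCP position; "ee_rot": TCP orientation; "contact_force": force on the tool from outside, world axes, zero at the start; "wrist_torque": the same for the moment, N m; "gripper_width": finger opening in mm; "grasp_force": force on a finger pad.
Only numpy, scipy, OpenCV 4.12 (cv2) and the standard library are available. Lean on these libraries where they do the work, as an engineer would, in place of code of your own. Each camera call takes 0.05 s, during which the arm holds its last target. There are 200 camera calls.

### The job

The orange see-through drilling template was laid down short of the panel's two locating pins and is riding up on their noses. Nudge it sideways over the panel with the fingertips, never picking it up, until both its holes drop over the pins and it lies flat on the panel, then take the hand away. Leave the bronze knife, the bangle and the other things on the bench where they are.

Things in the scene. Friction and masses are not known exactly. Their poses are not given: they have to be found in the camera images.
- panel: Tan MDF panel, 300 (its x) x 420 (its y) x 18 mm, fixed flat on the bench; place and yaw vary. Origin: centre of its underside, on the bench; x points away from the robot, y left, z up. Pins stand at x -10, y +65 (a) and -65 mm (b). Black steel holdfasts, 90 mm high, stand 35 mm outside its y edges at x +115, their feet on it at y +-190 mm. Home: the template's origin is at x -30, y 0, same yaw.
- pin_a (a point): Tip of the steel locating pin at the panel's +y side. Each pin is fixed, 10 mm in diameter and 8 mm high above the panel: straight for 4 mm, then a nose tapering over 4 mm to a 4 mm flat. A black ring 18 mm across marks its foot, seen through the template. This point is the middle of the flat.
- pin_b (a point): Tip of the other locating pin, at the panel's -y side, same shape, 130 mm from pin a.
- template: Loose orange see-through plate, 130 (its x) x 190 (its y) x 12 mm, 0.35 kg +-30%, friction about 0.6, with six steel drill bushes in a row at x -35 mm (flush, they catch on nothing). Origin: centre of its underside; x away from the robot, y left, z up. At the start its near long edge (-x) lies on the panel and its far part rides on the pin noses: tilted about 0.08 rad, near edge low.
- hole_a (a point): Centre, at the underside, of the template's round through hole for pin a: 12 mm across, black outline, at x +20, y +65 mm of the template. At the start it is 10 to 21 mm too near the robot along the panel's x, more or less by the turn of up to 0.12 rad, and up to 18 mm off to either side.
- hole_b (a point): Centre, at the underside, of the template's slot for pin b: 12 mm in x by 18 mm in y, black outline, at x +20, y -65 mm of the template. The template slides down over the noses by itself once both holes are within about 2 mm of their pins.
- knife: Bronze knife, 130 x 26 x 6 mm, lying along y on the far strip of the panel. Origin: centre of its underside. To be left alone.
- bangle: Bronze bangle, ring 68 mm across and 7 mm high, lying on the far strip of the panel beside the knife. Origin: centre of its underside. To be left alone.
- glue: White glue bottle with orange cap, 52 mm across, 150 mm high, on the bench to the left. Origin: centre of its base. To be left alone.
- pencil_cup: Blue pencil cup, 76 mm across, about 165 mm high with its pencils, on the bench to the left. Origin: centre of its base. To be left alone.
- mallet: Hammer lying on the bench to the right. Origin: on its underside. To be left alone.
- driver: Screwdriver lying on the bench to the right. Origin: on its underside. To be left alone.
- tape: Yellow tape measure, 62 x 36 x 58 mm, on the bench to the right. Origin: centre of its underside. To be left alone.
There are look-alikes about, which are no part of the job. What is shaped like the template but turquoise or white is not meant.

How it is judged (in metres and radians):
At the end, for the whole second after the job is handed in: The template lies flat on the panel with both holes down over their pins: round hole within 2.5 mm of pin a and slot within 3.5 mm of pin b seen from above, underside within 1.5 mm of the panel top, tilt under 0.015 rad, at rest (horizontal distance between hole_a and pin_a below 0.0025 m and horizontal distance between hole_b and pin_b below 0.0035 m and z of template in the frame of panel below 0.0195 m and angle between template's own z axis and vertical below 0.015 rad and linear speed of template below 0.01 m/s); the robot touches nothing.
It fails at once if the template is picked up: its middle comes more than 12 mm off the panel (z of template in the frame of panel above 0.03 m).
It fails at once if the template is tipped up by more than 0.2 rad (angle between template's own z axis and vertical above 0.2 rad).
It fails at once if the knife or the bangle on the panel is moved by more than 15 mm (distance of any of knife, bangle from where it was at the start of the episode above 0.015 m).
It fails at once if another loose thing on the bench is moved by more than 15 mm (distance of any of glue, pencil_cup, mallet, driver, tape from where it was at the start of the episode above 0.015 m).
It also fails if it takes over 51 s, if anything falls off the work surface, if the arm or the gripper's body presses on something with over 40 N, if the wrist force passes 120 N, or if a joint passes its speed limit or range.

## Working session

There is one attempt and no reset: what is moved stays moved. The work goes in short steps, Python scripts to look and compute and a tool call to move; the robot and the scene stay as the last step left them, time stands still between calls to the robot, and variables do not carry over. Pictures are saved under pics/ and viewed, at most 10 in all, crops included, and the job is handed in when it is done.

Besides the shell and the picture viewer there is one more tool, called after ">>>" as a command line: name --argument value ..., lists and objects as JSON in quotes. arm_command: Moves the arm, as the interface text tells. Its arguments: {"type":"object","properties":{"rows":{"type":"array"}},"required":["rows"]}

```bash
mkdir -p pics; ls; cat > h.py <<'E'
import numpy as np, cv2
from scipy.spatial.transform import Rotation as R
from bench import arm, imaging, job, models
def cam(p,st=None):
    if 'extrinsics' in p: return np.linalg.inv(np.array(p['extrinsics']))
    T=np.eye(4);T[:3,:3]=R.from_quat(st['ee_rot']).as_matrix();T[:3,3]=st['position']
    return T@np.array(p['T_tool_cam'])
def ground(p,px,z,st=None):
    T=cam(p,st);d=np.array([(px[0]-p['cx'])/p['fx'],(px[1]-p['cy'])/p['fy']])
    u=d.copy()
    for _ in range(20):u=d/(1+p['k1']*(u@u))
    r=T[:3,:3]@np.array([u[0],u[1],1]);o=T[:3,3]
    return o+r*(z-o[2])/r[2]
def proj(p,X,st=None):
    T=np.linalg.inv(cam(p,st));c=T[:3,:3]@np.array(X)+T[:3,3];u=c[:2]/c[2];u=u*(1+p['k1']*(u@u))
    return np.array([u[0]*p['fx']+p['cx'],u[1]*p['fy']+p['cy']])
def save(p,n,crop=None,s=1):
    f=p['frame'][:,:,::-1]
    if crop: f=f[crop[1]:crop[3],crop[0]:crop[2]]
    cv2.imwrite('pics/'+n,cv2.resize(f,None,fx=s,fy=s,interpolation=cv2.INTER_CUBIC))
E
python3 - <<'E'
from h import *
st=arm.read_state();print({k:np.round(v,3) for k,v in st.items()})
ps=[imaging.get_image(n) for n in('scene','top')]
for n,p in zip(('scene','top'),ps):
    save(p,n+'1.png',s=1.4)
    for q,z in(('panel',0),('pin_a',26),('hole_a',26),('hole_b',26),('template',22)):
        for d in models.tip_of(p,q)[:4]:print(n,q,round(d['score'],2),np.round(d['pixel'],1),np.round(ground(p,d['pixel'],z)[:2],1))
    if n=='top':
        for d in models.spot_in(p,'template')[:4]:print(d)
E
```

```text
pics
{'clock': np.float64(0.0), 'joints': array([ 1.523,  0.386,  0.007, -0.   , -1.194, -0.259]), 'joint_vel': array([ 0.001, -0.   , -0.001, -0.   , -0.   ,  0.001]), 'joint_efforts': array([ 1.0000e-03, -3.9229e+01,  1.8839e+01,  4.1860e+00, -5.0000e-03,
       -0.0000e+00]), 'position': array([188.544, 595.284, 230.201]), 'ee_rot': array([ 0.988, -0.153, -0.   ,  0.001]), 'contact_force': array([ 0.233, -0.083, -0.505]), 'wrist_torque': array([0.007, 0.047, 0.027]), 'grasp_force': np.float64(0.0), 'gripper_width': np.float64(85.331)}
scene panel 0.83 [322.9 259.7] [621.9  73.4]
scene pin_a 0.96 [344.1 270.7] [646.9 137.8]
scene pin_a 0.66 [301.8 242.7] [608.    5.6]
scene pin_a 0.66 [470.4 269.6] [518.9 451.5]
scene hole_a 0.94 [280.8 145.3] [ 296.4 -177.3]
scene hole_a 0.88 [307.5 238.3] [588.9  15.4]
scene hole_a 0.84 [430.3 185.6] [277.1 296.2]
scene hole_a 0.59 [347.4 265.2] [628.  141.2]
scene hole_b 0.94 [280.8 145.3] [ 296.4 -177.3]
scene hole_b 0.88 [307.5 238.3] [588.9  15.4]
scene hole_b 0.84 [430.3 185.6] [277.1 296.2]
scene hole_b 0.59 [347.4 265.2] [628.  141.2]
scen
[... 445 characters left out ...]
 pin_a 0.31 [120.5 170.6] [610.  436.6]
top hole_a 0.97 [160.5 280.6] [265.9 290.6]
top hole_a 0.89 [214.5 168. ] [618.5 133.3]
top hole_a 0.81 [318.2 283.7] [ 263.3 -190.3]
top hole_a 0.73 [336.7 246.5] [ 376.2 -246.6]
top hole_b 0.97 [160.5 280.6] [265.9 290.6]
top hole_b 0.89 [214.5 168. ] [618.5 133.3]
top hole_b 0.81 [318.2 283.7] [ 263.3 -190.3]
top hole_b 0.73 [336.7 246.5] [ 376.2 -246.6]
top template 0.81 [183.1 271.4] [295.5 221.8]
top template 0.79 [230.8 178. ] [587.6  81.6]
top template 0.75 [332.6 266.9] [ 314.3 -234.3]
{'rect': [146.1, 245.9, 211.8, 300.1], 'score': 0.92}
{'rect': [197.5, 153.5, 260.5, 204.6], 'score': 0.82}
{'rect': [299.9, 229.7, 367.8, 301.5], 'score': 0.8}
```

View pics/scene1.png

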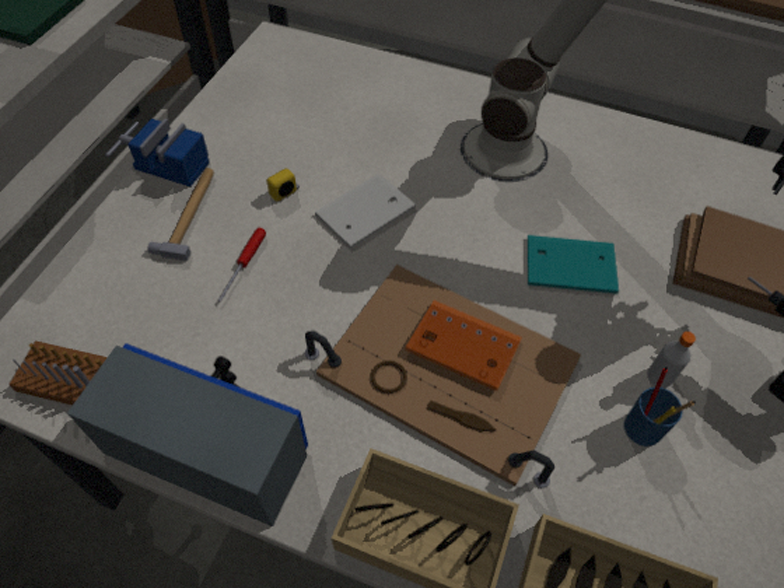

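View pics/top1.png

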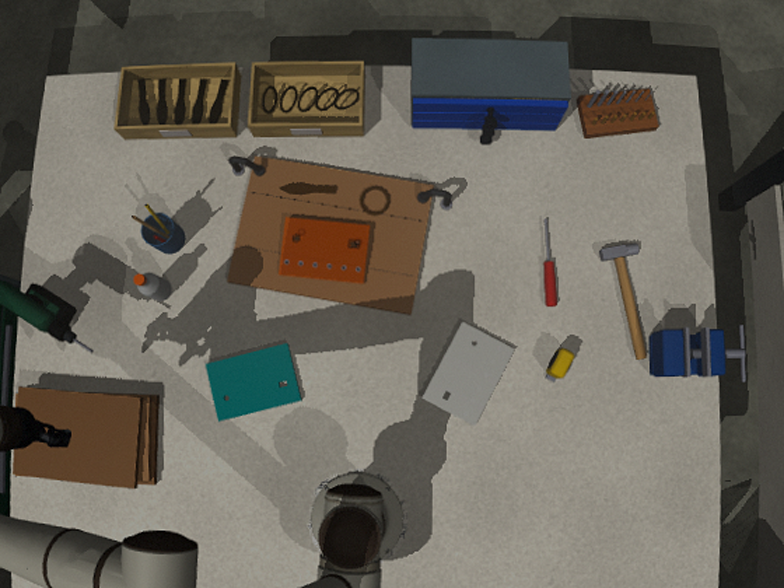

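Candidates (pixels in the enlarged top view): the orange plate on the panel at (325,248), a turquoise look-alike at (255,380) and a white one at (468,372). I choose the orange one, which sits on the tan panel with the six bushes on its near edge. The knife is at (310,188), the bangle at (375,200), and the holdfasts are at (245,165) and (440,195).

```bash
python3 - <<'E'
from h import *
p=imaging.get_image('scene');save(p,'crop.png',(210,180,430,360),3)
w=imaging.get_image('wrist');print(np.round(w['T_tool_cam'],3),w['fx'],w['cx'],w['cy'],w['k1'])
t=imaging.get_image('top')
# panel corners from top view (viewed/1.4), near-left, near-right
for c in((228,282),(413,313),(435,185),(256,155)):print(np.round(ground(t,np.array(c)/1.4,18)[:2],1))
E
```

```text
[[-0.00000e+00 -9.58000e-01 -2.88000e-01  7.38090e+01]
 [ 1.00000e+00 -0.00000e+00  1.00000e-03  5.07000e-01]
 [-1.00000e-03 -2.88000e-01  9.58000e-01 -1.43147e+02]
 [ 0.00000e+00  0.00000e+00  0.00000e+00  1.00000e+00]] 351.68003701732704 277.995710315844 208.4037143275842 0.004246596525415991
[512.7 294.8]
[ 446.6 -119.4]
[ 739. -168.]
[810.8 244.8]
```

View pics/crop.png

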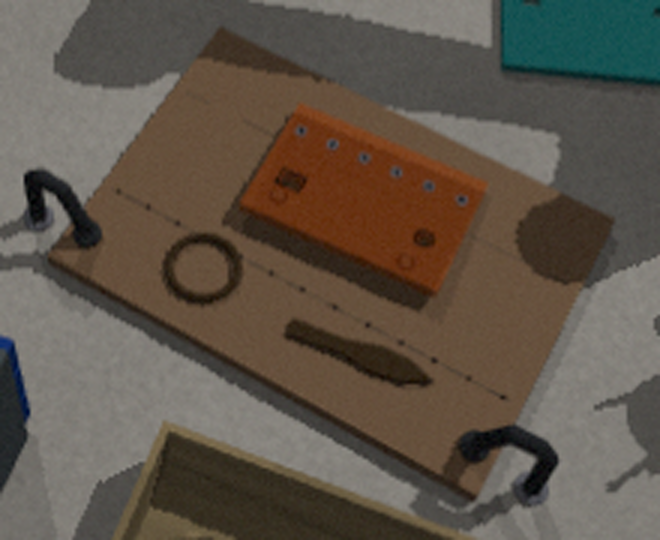

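The crop confirms the choice: an orange see-through plate with bushes at (300-460,130-200). The slot is at (290,180) with its pin ring at (278,196), and the round hole is at (424,238) with its ring at (405,262).

>>> arm_command --rows '[{"grip": 1,"linear": [0,0,-40],"rot": [0,0,0]},{"grip": 1,"linear": [495,383,-40],"rot": [0,0,-0.149]},{"grip": 1,"linear": [495,383,-40],"rot": [0,0,-0.149]},{"grip": 1,"linear": [495,383,-40],"rot": [0,0,-0.149]},{"grip": 1,"linear": [495,383,-40],"rot": [0,0,-0.149]},{"grip": 1,"linear": [495,383,-40],"rot": [0,0,-0.149]},{"grip": 1,"linear": [495,383,-40],"rot": [0,0,-0.149]},{"grip": 1,"linear": [495,383,-40],"rot": [0,0,-0.149]},{"grip": 1,"linear": [495,383,-40],"rot": [0,0,-0.149]},{"grip": 1,"linear": [495,383,-40],"rot": [0,0,-0.149]}]'

```text
clock: 2.05
position: [509.8, 131.5, 271.7]
ee_rot: [0.997, -0.079, 0.0, -0.0]
contact_force: [0.9, 0.4, 0.1]
gripper_width: 85.5
grasp_force: 0.0
```

>>> arm_command --rows '[{"grip": 1,"linear": [43,45,100],"rot": [0,0,0]},{"grip": 1,"linear": [43,45,100],"rot": [0,0,0]},{"grip": 1,"linear": [43,45,100],"rot": [0,0,0]},{"grip": 1,"linear": [43,45,100],"rot": [0,0,0]}]'

```text
clock: 2.55
position: [545.1, 82.4, 172.4]
ee_rot: [0.997, -0.079, 0.001, -0.0]
contact_force: [-0.1, -0.5, 0.3]
gripper_width: 85.5
grasp_force: 0.0
```

```bash
cat > look.py <<'E'
from h import *
import sys
st=arm.read_state();p=imaging.get_image('wrist');save(p,sys.argv[1],s=1.4)
print(st['clock'],np.round(st['position'],1),np.round(st['ee_rot'],4),np.round(st['contact_force'],1))
for q,z in(('pin_a',26),('hole_a',28),('hole_b',28),('template',22)):
    for d in models.tip_of(p,q)[:4]:print(q,round(d['score'],2),np.round(d['pixel'],1),np.round(ground(p,d['pixel'],z,st)[:2],1))
E
python3 look.py w1.png
```

```text
2.55 [545.1  82.4 172.4] [ 9.969e-01 -7.870e-02  1.000e-03 -2.000e-04] [-0.1 -0.5  0.3]
pin_a 0.86 [361.1 101.1] [608.8   5.2]
hole_a 0.91 [353.4 112.3] [601.4  12.4]
hole_a 0.7 [193.4 122.8] [613.4 138.9]
hole_b 0.91 [353.4 112.3] [601.4  12.4]
hole_b 0.7 [193.4 122.8] [613.4 138.9]
template 0.85 [269.8 143.8] [586.9  81.8]
```

View pics/w1.png

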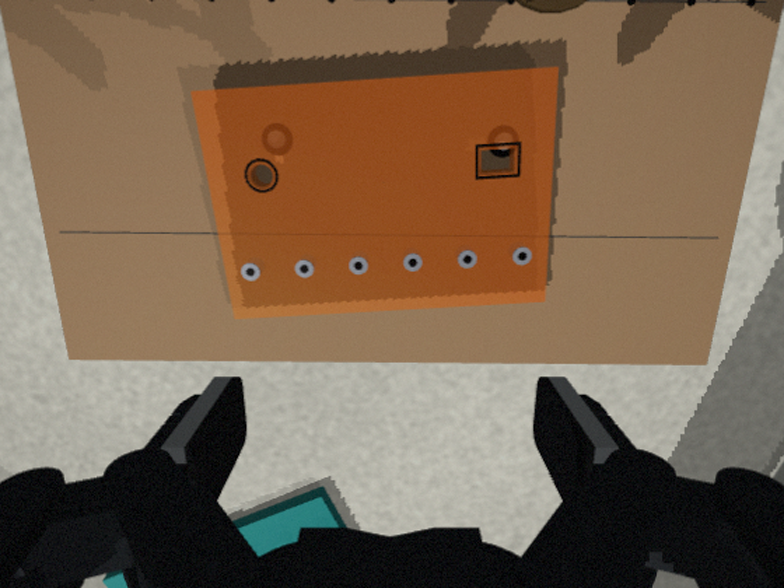

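The picture shows the pin rings at (277,140) and (503,141), the round hole at (261,175) and the slot at (498,160). The plate's top corners are at (193,92), (557,68), (545,300) and (234,319), and the open fingers are at the bottom. I'll fit the panel and template poses.

```bash
cat > fit.py <<'E'
from h import *
from scipy.optimize import least_squares
def fit(p,st,rings,pcorn,tc,ha,hb,flat=False):
    """pixels native. pcorn: dict {(lx,ly):px}; tc: dict same for template top"""
    def P(v,l): c,s=np.cos(v[2]),np.sin(v[2]);return [v[0]+c*l[0]-s*l[1],v[1]+s*l[0]+c*l[1],18]
    obs=list(pcorn.items())+[((-10,65),rings[0]),((-10,-65),rings[1])]
    pf=least_squares(lambda v:np.concatenate([proj(p,P(v,l),st)-q for l,q in obs]),[627,63,-.158])
    def T(v,l):
        a=0 if flat else v[3]; b=0 if flat else v[4]
        r=R.from_euler('ZYX',[v[2],-a,b]).as_matrix()   # far edge up for a>0
        o=np.array([v[0],v[1],18+65*np.sin(a)])
        return o+r@np.array(l)
    res={}
    for zh in(0,12):
        ob=[((x,y,12),q) for (x,y),q in tc.items()]+[((20,65,zh),ha),((20,-65,zh),hb)]
        f=least_squares(lambda v:np.concatenate([proj(p,T(v,l),st)-q for l,q in ob]+([] if flat else [[(v[3]-.08)*50,v[4]*50]])),[587,82,-.1,.08,0])
        v=f.x;d=[]
        c,s=np.cos(pf.x[2]),np.sin(pf.x[2]);M=np.array([[c,s],[-s,c]])
        for y in(65,-65):
            d.append(M@(np.array(P(pf.x,(-10,y))[:2])-T(v,(20,y,0))[:2]))
        print('zh',zh,'cost',round(f.cost,2),'tmpl',np.round(v,3),'need a,b (panel xy):',np.round(d,1))
        res[zh]=v
    print('panel',np.round(pf.x,3),'cost',round(pf.cost,2), np.round(pf.fun,1))
    return pf.x,res
E
python3 - <<'E'
from fit import *
st=arm.read_state();p=imaging.get_image('wrist')
k=lambda a,b:np.array([a,b])/1.4
fit(p,st,[k(277,140),k(503,141)],{(-150,210):k(69,359),(-150,-210):k(707,364)},
 {(65,95):k(193,92),(65,-95):k(557,68),(-65,-95):k(545,300),(-65,95):k(234,319)},k(261,175),k(498,160))
E
```

```text
zh 0 cost 17.54 tmpl [ 5.86433e+02  8.01350e+01 -9.60000e-02  8.80000e-02  5.00000e-03] need a,b (panel xy): [[19.  -5.7]
 [10.1 -6. ]]
zh 12 cost 1.77 tmpl [ 5.8679e+02  8.0091e+01 -9.5000e-02  7.2000e-02  4.0000e-03] need a,b (panel xy): [[18.6 -5.7]
 [ 9.7 -6. ]]
panel [ 6.29525e+02  6.84660e+01 -1.64000e-01] cost 0.7 [ 0.2  0.5 -0.3  0.3  0.5 -0.7 -0.5 -0.1]
```

>>> arm_command --rows '[{"grip": 1,"linear": [42,-135,20],"rot": [0,0,1.577]},{"grip": 1,"linear": [42,-135,20],"rot": [0,0,1.577]},{"grip": 1,"linear": [42,-135,20],"rot": [0,0,1.577]},{"grip": 1,"linear": [42,-135,20],"rot": [0,0,1.577]},{"grip": 1,"linear": [42,-135,20],"rot": [0,0,1.577]},{"grip": 1,"linear": [42,-135,40],"rot": [0,0,1.577]},{"grip": 1,"linear": [42,-135,70],"rot": [0,0,1.577]},{"grip": 1,"linear": [42,-135,100],"rot": [0,0,1.577]},{"grip": 1,"linear": [42,-135,120],"rot": [0,0,1.577]},{"grip": 1,"linear": [42,-135,120],"rot": [0,0,1.577]}]'

```text
clock: 4.1
position: [605.9, 208.7, 50.0]
ee_rot: [-0.647, 0.762, 0.0, -0.002]
contact_force: [0.6, 0.0, 0.8]
gripper_width: 85.4
grasp_force: 0.0
```

```bash
cat > loc.py <<'E'
from h import *
# TCP in panel frame
C=np.array([629.5,68.5]);a=-.164
def loc():
    st=arm.read_state();d=np.array(st['position'][:2])-C;c,s=np.cos(a),np.sin(a)
    y=R.from_quat(st['ee_rot']).as_matrix()[:,0]
    print(round(float(st['clock']),2),'panel xy',np.round([c*d[0]+s*d[1],-s*d[0]+c*d[1]],1),'z',np.round(st['position'][2],1),'yaw-panel',round(np.arctan2(y[1],y[0])-a,3),'F',np.round(st['contact_force'],1),'zax',np.round(R.from_quat(st['ee_rot']).as_matrix()[:2,2],3))
if __name__=='__main__':loc()
E
python3 loc.py; python3 look.py w2.png
```

```text
4.1 panel xy [-46.1 134.5] z 50.0 yaw-panel -1.569 F [0.6 0.  0.8] zax [-0.003 -0.002]
4.1 [605.9 208.7  50. ] [-6.473e-01  7.622e-01  3.000e-04 -1.600e-03] [0.6 0.  0.8]
hole_a 0.81 [239.6 125.8] [613.1 142.6]
hole_b 0.81 [239.6 125.8] [613.1 142.6]
```

View pics/w2.png

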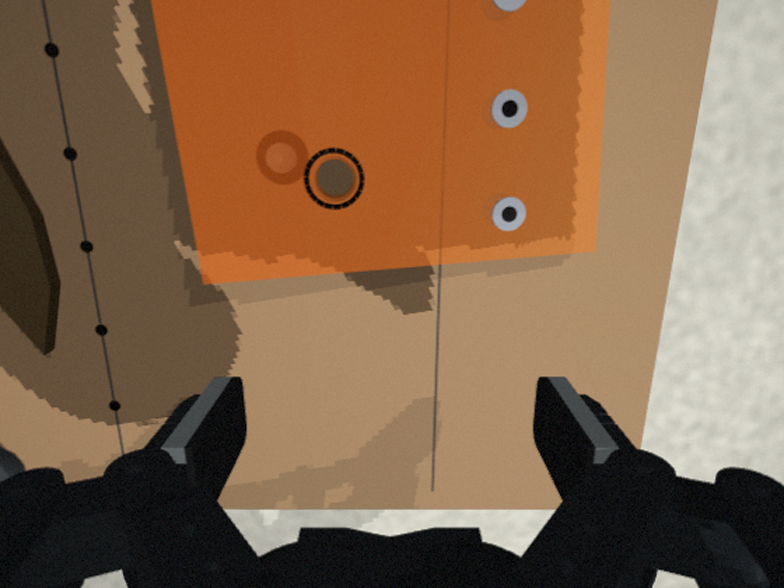

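The round hole shows at (333,178), its ring at (282,157), and both fingers are clear of the left edge. I descend beside it and check the force.

>>> arm_command --rows '[{"grip": 1,"linear": [0,0,30],"rot": [0,0,0]},{"grip": 1,"linear": [0,0,35],"rot": [0,0,0]},{"grip": 1,"linear": [0,0,38],"rot": [0,0,0]},{"grip": 1,"linear": [0,0,38],"rot": [0,0,0]}]'

```text
clock: 4.85
position: [607.5, 209.1, 14.2]
ee_rot: [-0.647, 0.763, -0.0, 0.001]
contact_force: [0.5, 0.0, 0.1]
gripper_width: 85.4
grasp_force: 0.0
```

```bash
python3 loc.py
```

```text
4.85 panel xy [-44.6 135.1] z 14.2 yaw-panel -1.571 F [0.5 0.  0.1] zax [0.001 0.001]
```

>>> arm_command --rows '[{"grip": 1,"linear": [0,0,3],"rot": [0,0,0]},{"grip": 1,"linear": [15,0,3],"rot": [0,0,0]},{"grip": 1,"linear": [18,0,3],"rot": [0,0,0]},{"grip": 1,"linear": [20,0,3],"rot": [0,0,0]},{"grip": 1,"linear": [22,0,3],"rot": [0,0,0]},{"grip": 1,"linear": [24,0,3],"rot": [0,0,0]},{"grip": 1,"linear": [25,0,3],"rot": [0,0,0]},{"grip": 1,"linear": [26,0,3],"rot": [0,0,0]},{"grip": 1,"linear": [26,0,3],"rot": [0,0,0]}]'

```text
clock: 5.98
position: [602.9, 183.3, 10.5]
ee_rot: [-0.647, 0.763, -0.0, 0.0]
contact_force: [-0.1, 1.7, -0.1]
gripper_width: 85.4
grasp_force: 0.7
```

```bash
python3 loc.py; python3 look.py w3.png
```

```text
5.97 panel xy [-45.  108.9] z 10.5 yaw-panel -1.571 F [-0.1  1.7 -0.1] zax [0.001 0.   ]
5.975 [602.9 183.3  10.5] [-6.469e-01  7.626e-01 -1.000e-04  3.000e-04] [-0.1  1.7 -0.1]
pin_a 0.57 [237.9 188.4] [610.7 137.8]
hole_a 0.7 [234.2 187.1] [611.7 136.7]
hole_b 0.7 [234.2 187.1] [611.7 136.7]
```

View pics/w3.png

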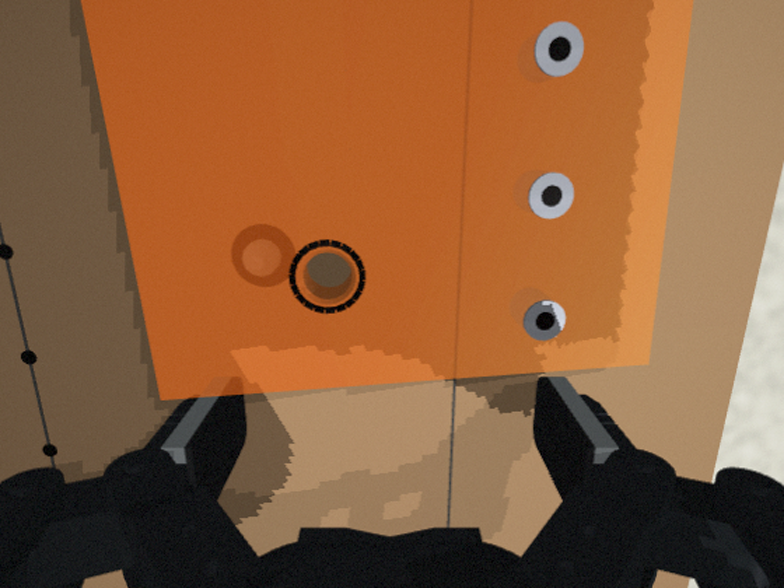

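The left (far-side) finger has just reached the plate edge at (200,395). The hole is at (327,276) and the ring at (263,255).

```bash
cat > pt.py <<'E'
from loc import *
def pan(p,px,z,st):
    d=ground(p,np.array(px)/1.4,z,st)[:2]-C;c,s=np.cos(a),np.sin(a);return np.round([c*d[0]+s*d[1],-s*d[0]+c*d[1]],1)
E
python3 - <<'E'
from pt import *
st=arm.read_state();p=imaging.get_image('wrist')
for n,px,z in(('ring a',(263,255),18),('hole a top',(327,276),36.1),('far corner top',(160,400),39.4),('near corner top',(649,365),30),('fingL tip',(232,377),24),('fingR tip',(550,377),24)):print(n,pan(p,px,z,st))
E
```

```text
ring a [-9.3 64.7]
hole a top [-29.5  66. ]
far corner top [14.6 98.4]
near corner top [-115.9   92.8]
fingL tip [ 0.8 99.5]
fingR tip [-91.4  99.4]
```

>>> arm_command --rows '[{"grip": 1,"linear": [1.5,0,0],"rot": [0,0,0]},{"grip": 1,"linear": [3,0,0],"rot": [0,0,0]},{"grip": 1,"linear": [4,0,0],"rot": [0,0,0]},{"grip": 1,"linear": [4,0,0],"rot": [0,0,0]}]'

```text
clock: 6.78
position: [602.0, 179.1, 10.3]
ee_rot: [-0.647, 0.763, -0.0, -0.0]
contact_force: [0.8, 1.1, 1.3]
gripper_width: 85.2
grasp_force: 0.7
```

```bash
python3 loc.py; cat > seg.py <<'E'
from pt import *
def hole_ring(st,p,show=True):
    for q in('pin_a','hole_a'):
        for d in models.tip_of(p,q)[:3]:
            print(q,round(d['score'],2),np.round(np.array(d['pixel'])*1.4),[pan(p,np.array(d['pixel'])*1.4,z,st) for z in(18,26,36)])
E
python3 - <<'E'
from seg import *
st=arm.read_state();p=imaging.get_image('wrist');hole_ring(st,p);save(p,'w4.png',s=1.4)
E
```

```text
6.78 panel xy [-45.2 104.6] z 10.3 yaw-panel -1.571 F [0.8 1.1 1.3] zax [-0. -0.]
hole_a 0.74 [336. 263.] [array([-30. ,  62.6]), array([-30.9,  60.7]), array([-32. ,  58.3])]
```

View pics/w4.png

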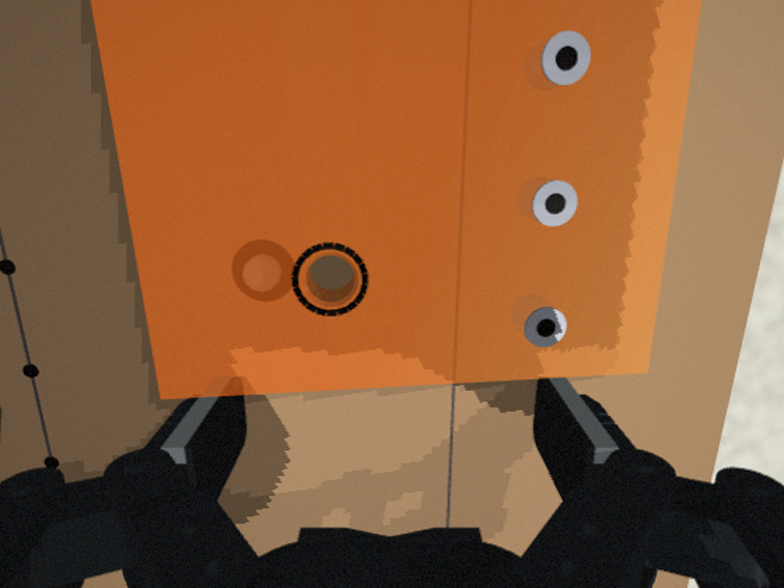

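The ring is at (263,270) and the hole at (330,279). The y offset is now about -2 mm and the yaw left about 0.03. I go round to the near edge and fence it square.

>>> arm_command --rows '[{"grip": 1,"linear": [-20,0,0],"rot": [0,0,0]},{"grip": 1,"linear": [-25,0,-60],"rot": [0,0,0]},{"grip": 1,"linear": [30,50,-70],"rot": [0,0,-0.18]},{"grip": 1,"linear": [70,80,-70],"rot": [0,0,-0.36]},{"grip": 1,"linear": [105,102,-70],"rot": [0,0,-0.54]},{"grip": 1,"linear": [105,102,-70],"rot": [0,0,-0.72]},{"grip": 1,"linear": [105,102,-70],"rot": [0,0,-0.9]},{"grip": 1,"linear": [105,102,-70],"rot": [0,0,-1.08]},{"grip": 1,"linear": [105,102,-70],"rot": [0,0,-1.26]},{"grip": 1,"linear": [105,102,-70],"rot": [0,0,-1.43]}]'

```text
clock: 8.18
position: [484.0, 92.9, 80.1]
ee_rot: [0.989, -0.149, -0.001, 0.0]
contact_force: [0.8, 0.7, -0.8]
gripper_width: 85.6
grasp_force: 0.0
```

>>> arm_command --rows '[{"grip": 1,"linear": [0,0,0],"rot": [0,0,-0.141]},{"grip": 1,"linear": [0,0,0],"rot": [0,0,-0.141]},{"grip": 1,"linear": [0,0,0],"rot": [0,0,-0.141]}]'

```text
clock: 8.55
position: [484.2, 92.6, 80.2]
ee_rot: [0.997, -0.083, -0.0, 0.0]
contact_force: [-0.1, -0.3, -0.0]
gripper_width: 85.5
grasp_force: 0.0
```

```bash
python3 loc.py; python3 - <<'E'
from seg import *
st=arm.read_state();p=imaging.get_image('wrist');hole_ring(st,p);save(p,'w5.png',s=1.4)
E
```

```text
8.55 panel xy [-1.473e+02  1.000e-01] z 80.2 yaw-panel -0.002 F [-0.1 -0.3 -0. ] zax [-0.001 -0.   ]
hole_a 0.7 [582.   6.] [array([-25. , -72.2]), array([-26.9, -69.4]), array([-29.3, -65.9])]
hole_a 0.65 [219.  18.] [array([-28.9,  62.5]), array([-30.6,  60.1]), array([-32.8,  57. ])]
```

View pics/w5.png

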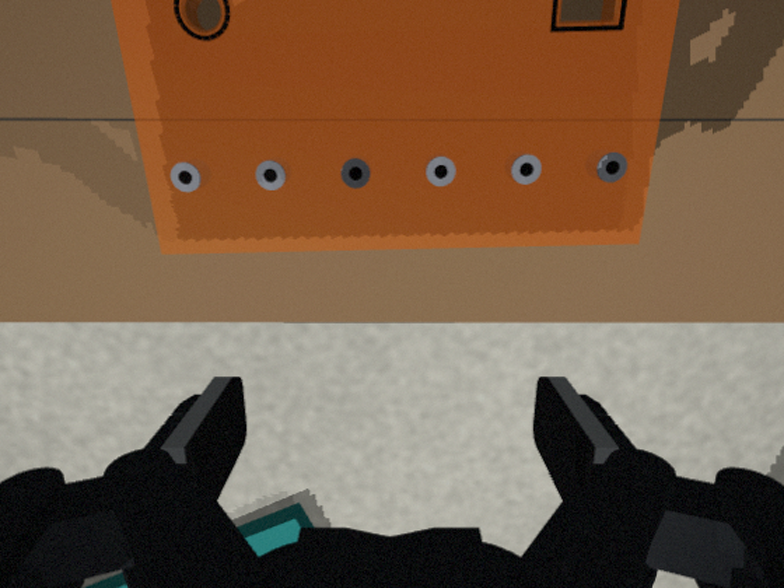

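The bushes slope from (185,177) to (612,167), so the yaw still to take out is about 0.023; both holes sit at the top edge, and the fingers are clear. I descend and push the near edge square, stopping about 7 mm short.

>>> arm_command --rows '[{"grip": 1,"linear": [0,0,50],"rot": [0,0,0]},{"grip": 1,"linear": [0,0,66],"rot": [0,0,0]},{"grip": 1,"linear": [5,0,69],"rot": [0,0,0]},{"grip": 1,"linear": [18,0,69],"rot": [0,0,0]},{"grip": 1,"linear": [23,0,69],"rot": [0,0,0]},{"grip": 1,"linear": [26,0,69],"rot": [0,0,0]},{"grip": 1,"linear": [29,0,69],"rot": [0,0,0]},{"grip": 1,"linear": [32,0,69],"rot": [0,0,0]},{"grip": 1,"linear": [34,0,69],"rot": [0,0,0]},{"grip": 1,"linear": [35,0,69],"rot": [0,0,0]}]'

```text
clock: 9.95
position: [518.7, 86.4, 11.3]
ee_rot: [0.997, -0.082, -0.0, 0.0]
contact_force: [-3.6, -0.1, 3.1]
gripper_width: 85.4
grasp_force: 1.8
```

```bash
python3 loc.py
```

```text
9.95 panel xy [-112.2   -0.5] z 11.3 yaw-panel -0.0 F [-3.6 -0.1  3.1] zax [-0. -0.]
```

>>> arm_command --rows '[{"grip": 1,"linear": [-15,0,0],"rot": [0,0,0]},{"grip": 1,"linear": [-15,0,-60],"rot": [0,0,0]},{"grip": 1,"linear": [27,0,-120],"rot": [0,0,0]},{"grip": 1,"linear": [27,0,-160],"rot": [0,0,0]},{"grip": 1,"linear": [27,0,-160],"rot": [0,0,0]},{"grip": 1,"linear": [27,0,-160],"rot": [0,0,0]}]'

```text
clock: 10.7
position: [544.6, 82.3, 170.6]
ee_rot: [0.997, -0.082, -0.0, -0.0]
contact_force: [-1.3, -0.8, 0.6]
gripper_width: 85.6
grasp_force: 0.0
```

```bash
cat > meas.py <<'E'
from fit import *
import loc,sys
loc.loc()
st=arm.read_state();p=imaging.get_image('wrist')
if len(sys.argv)>1: save(p,sys.argv[1],s=1.4)
hsv=cv2.cvtColor(p['frame'],cv2.COLOR_RGB2HSV)
m=((hsv[...,0]<=13)&(hsv[...,1]>165)&(hsv[...,2]>60)).astype(np.uint8)
m=cv2.morphologyEx(m,cv2.MORPH_CLOSE,np.ones((9,9)))
c=max(cv2.findContours(m,0,1)[0],key=cv2.contourArea)[:,0].astype(float)
print('area',m.sum(),'bbox*1.4',np.round(np.r_[c.min(0),c.max(0)]*1.4))
# ordering: fit four lines to the contour, sides by min-area rectangle
b=cv2.boxPoints(cv2.minAreaRect(c.astype(np.float32)))
b=b[np.argsort(b[:,1])]; top=b[:2][np.argsort(b[:2,0])];bot=b[2:][np.argsort(b[2:,0])]
ap=[c[np.argmin(np.linalg.norm(c-q,axis=1))] for q in(top[0],top[1],bot[1],bot[0])]
L=[]
for i in range(4):
    A,B=ap[i],ap[(i+1)%4];n=np.linalg.norm(B-A);u=(B-A)/n;d=c-A
    s=c[(d@u>.08*n)&(d@u<.92*n)&(abs(d@np.array([-u[1],u[0]]))<5)]
    vx,vy,x,y=cv2.fitLine(s.astype(np.float32),cv2.DIST_HUBER,0,.01,.01).ravel();L.append(np.cross([x,y,1],[x+vx,y+vy,1]))
K=[np.cross(L[i-1],L[i]) for i in range(4)];K=[k[:2]/k[2] for k in K] # TL,TR,BR,BL
print('corners*1.4',np.round(np.array(K)*1.4,1).tolist())
Pn=(629.525,68.466,-.164)
def T(v,l):
    r=R.from_euler('ZYX',[v[2],-v[3],v[4]]).as_matrix();return np.array([v[0],v[1],18+65*np.sin(v[3])])+r@np.array(l)
ls=[(65,95,12),(65,-95,12),(-65,-95,12),(-65,95,12)]
f=least_squares(lambda v:np.concatenate([proj(p,T(v,l),st)-q for l,q in zip(ls,K)]+[[v[4]*100]]),[600,75,-.16,.05,0])
v=f.x;cc,s=np.cos(Pn[2]),np.sin(Pn[2]);M=np.array([[cc,s],[-s,cc]])
for n,y in(('a',65),('b',-65)):
    print(n,'need',np.round(np.array([-10,y])-M@(T(v,(20,y,0))[:2]-Pn[:2]),1),'px top*1.4',np.round(proj(p,T(v,(20,y,12)),st)*1.4),'ring px',np.round(proj(p,[*(np.array(Pn[:2])+M.T@[-10,y]),18],st)*1.4))
print('yaw rel',round(v[2]-Pn[2],4),'tilt',np.round(v[3:],3),'cost',round(f.cost,2))
for q in('hole_a','pin_a'):print(q,[(round(d['score'],2),np.round(np.array(d['pixel'])*1.4).tolist()) for d in models.tip_of(p,q)[:3]])
E
python3 meas.py w6.png
```

```text
10.7 panel xy [-86.   -0.3] z 170.6 yaw-panel 0.0 F [-1.3 -0.8  0.6] zax [-0.  0.]
area 40535 bbox*1.4 [210.  59. 585. 297.]
corners*1.4 [[209.2, 58.8], [585.0, 58.8], [552.7, 295.4], [240.1, 295.4]]
a need [5.  5.2] px top*1.4 [277. 151.] ring px [274. 139.]
b need [4.9 5.2] px top*1.4 [517. 150.] ring px [501. 139.]
yaw rel 0.0007 tilt [ 0.083 -0.   ] cost 1.4
hole_a [(0.87, [509.0, 146.0]), (0.7, [283.0, 148.0])]
pin_a [(0.69, [509.0, 137.0]), (0.64, [271.0, 136.0])]
```

>>> arm_command --rows '[{"grip": 1,"linear": [51,135,0],"rot": [0,0,1.571]},{"grip": 1,"linear": [51,135,0],"rot": [0,0,1.571]},{"grip": 1,"linear": [51,135,0],"rot": [0,0,1.571]},{"grip": 1,"linear": [51,135,20],"rot": [0,0,1.571]},{"grip": 1,"linear": [51,135,40],"rot": [0,0,1.571]},{"grip": 1,"linear": [51,135,60],"rot": [0,0,1.571]},{"grip": 1,"linear": [51,135,80],"rot": [0,0,1.571]},{"grip": 1,"linear": [51,135,100],"rot": [0,0,1.571]},{"grip": 1,"linear": [51,135,120],"rot": [0,0,1.571]},{"grip": 1,"linear": [51,135,120],"rot": [0,0,1.571]}]'

```text
clock: 12.1
position: [571.8, -59.5, 48.7]
ee_rot: [-0.647, 0.762, 0.002, -0.003]
contact_force: [-0.1, -0.5, 0.7]
gripper_width: 85.2
grasp_force: 0.0
```

```bash
python3 loc.py
```

```text
12.1 panel xy [ -36.  -135.7] z 48.7 yaw-panel -1.57 F [-0.1 -0.5  0.7] zax [-0.006 -0.001]
```

>>> arm_command --rows '[{"grip": 1,"linear": [0,0,30],"rot": [0,0,0]},{"grip": 1,"linear": [0,0,39],"rot": [0,0,0]},{"grip": 1,"linear": [-12,0,39],"rot": [0,0,0]},{"grip": 1,"linear": [-20,0,39],"rot": [0,0,0]},{"grip": 1,"linear": [-24,0,39],"rot": [0,0,0]},{"grip": 1,"linear": [-27,0,39],"rot": [0,0,0]},{"grip": 1,"linear": [-29,0,39],"rot": [0,0,0]},{"grip": 1,"linear": [-30,0,39],"rot": [0,0,0]},{"grip": 1,"linear": [-30.5,0,39],"rot": [0,0,0]},{"grip": 1,"linear": [-30.5,0,39],"rot": [0,0,0]}]'

```text
clock: 13.35
position: [578.7, -29.5, 12.3]
ee_rot: [-0.647, 0.763, 0.0, -0.0]
contact_force: [-0.9, -3.0, 3.3]
gripper_width: 85.2
grasp_force: 2.0
```

```bash
python3 loc.py
```

```text
13.35 panel xy [ -34.2 -104.9] z 12.3 yaw-panel -1.571 F [-0.9 -3.   3.3] zax [-0. -0.]
```

>>> arm_command --rows '[{"grip": 1,"linear": [15,0,0],"rot": [0,0,0]},{"grip": 1,"linear": [20,0,-60],"rot": [0,0,-0.1]},{"grip": 1,"linear": [-40,30,-110],"rot": [0,0,-0.28]},{"grip": 1,"linear": [-90,50,-158],"rot": [0,0,-0.46]},{"grip": 1,"linear": [-105,52,-158],"rot": [0,0,-0.64]},{"grip": 1,"linear": [-105,52,-158],"rot": [0,0,-0.82]},{"grip": 1,"linear": [-105,52,-158],"rot": [0,0,-1.0]},{"grip": 1,"linear": [-105,52,-158],"rot": [0,0,-1.18]},{"grip": 1,"linear": [-105,52,-158],"rot": [0,0,-1.36]},{"grip": 1,"linear": [-105,52,-158],"rot": [0,0,-1.54]}]'

```text
clock: 14.6
position: [544.2, 82.7, 169.6]
ee_rot: [0.996, -0.095, -0.0, -0.0]
contact_force: [0.5, -0.4, -0.6]
gripper_width: 85.3
grasp_force: 0.0
```

>>> arm_command --rows '[{"grip": 1,"linear": [0,0,0],"rot": [0,0,-0.031]},{"grip": 1,"linear": [0,0,0],"rot": [0,0,-0.031]}]'

```text
clock: 14.85
position: [544.4, 82.7, 170.0]
ee_rot: [0.997, -0.083, -0.0, -0.0]
contact_force: [-1.2, -0.5, -0.5]
gripper_width: 85.7
grasp_force: 0.0
```

```bash
python3 meas.py w7.png
```

```text
14.85 panel xy [-86.2   0.1] z 170.0 yaw-panel -0.002 F [-1.2 -0.5 -0.5] zax [-0.  0.]
area 40514 bbox*1.4 [200.  59. 575. 297.]
corners*1.4 [[199.2, 60.2], [575.5, 60.2], [544.9, 298.4], [231.0, 286.8]]
a need [ 4.2 -0.2] px top*1.4 [267. 149.] ring px [274. 139.]
b need [ 5.7 -0.3] px top*1.4 [508. 151.] ring px [501. 138.]
yaw rel -0.01 tilt [ 0.076 -0.021] cost 21.32
hole_a [(0.9, [276.0, 148.0]), (0.66, [509.0, 150.0])]
pin_a [(0.79, [268.0, 136.0]), (0.55, [508.0, 134.0])]
```

View pics/w7.png

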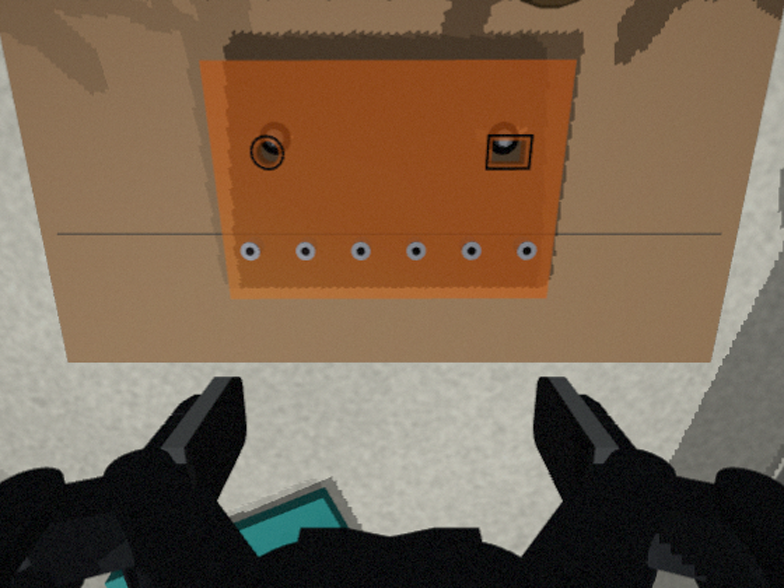

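The plate is square to the panel. The hole is at (267,152) and its ring at (275,138); the slot is at (509,152) and its ring at (503,138). Only about 5 mm along x is left, so this is the final near-edge push.

>>> arm_command --rows '[{"grip": 1,"linear": [-46,0,40],"rot": [0,0,0]},{"grip": 1,"linear": [-46,0,100],"rot": [0,0,0]},{"grip": 1,"linear": [-46,0,150],"rot": [0,0,0]},{"grip": 1,"linear": [-46,0,159],"rot": [0,0,0]},{"grip": 1,"linear": [-36,0,159],"rot": [0,0,0]},{"grip": 1,"linear": [-29,0,159],"rot": [0,0,0]},{"grip": 1,"linear": [-26,0,159],"rot": [0,0,0]},{"grip": 1,"linear": [-24,0,159],"rot": [0,0,0]},{"grip": 1,"linear": [-23,0,159],"rot": [0,0,0]},{"grip": 1,"linear": [-22.5,0,159],"rot": [0,0,0]}]'

```text
clock: 16.25
position: [522.7, 86.5, 11.5]
ee_rot: [0.997, -0.082, 0.0, -0.0]
contact_force: [0.1, 0.9, 0.6]
gripper_width: 85.1
grasp_force: 0.0
```

```bash
python3 loc.py
```

```text
16.25 panel xy [-108.3    0.4] z 11.5 yaw-panel 0.0 F [0.1 0.9 0.6] zax [0.001 0.   ]
```

No contact force now, so it may have dropped. I back off and look.

>>> arm_command --rows '[{"grip": 1,"linear": [-15,0,0],"rot": [0,0,0]},{"grip": 1,"linear": [-15,0,-60],"rot": [0,0,0]},{"grip": 1,"linear": [22,0,-120],"rot": [0,0,0]},{"grip": 1,"linear": [22,0,-159],"rot": [0,0,0]},{"grip": 1,"linear": [22,0,-159],"rot": [0,0,0]},{"grip": 1,"linear": [22,0,-159],"rot": [0,0,0]}]'

```text
clock: 17.0
position: [542.5, 82.8, 169.5]
ee_rot: [0.997, -0.082, -0.001, 0.0]
contact_force: [-0.1, 0.0, 0.2]
gripper_width: 85.1
grasp_force: 0.0
```

```bash
python3 meas.py w8.png
```

```text
17.0 panel xy [-88.1  -0.1] z 169.5 yaw-panel 0.0 F [-0.1  0.   0.2] zax [-0.002 -0.   ]
area 40798 bbox*1.4 [206.  42. 571. 284.]
corners*1.4 [[206.4, 43.4], [571.6, 43.4], [547.3, 282.8], [229.9, 282.8]]
a need [-0.3  0.8] px top*1.4 [270. 134.] ring px [273. 135.]
b need [-0.3  0.8] px top*1.4 [508. 134.] ring px [502. 135.]
yaw rel -0.0005 tilt [-0.009 -0.001] cost 0.64
hole_a [(0.72, [275.0, 129.0]), (0.65, [504.0, 133.0])]
pin_a [(0.97, [266.0, 130.0]), (0.7, [504.0, 132.0])]
```

View pics/w8.png

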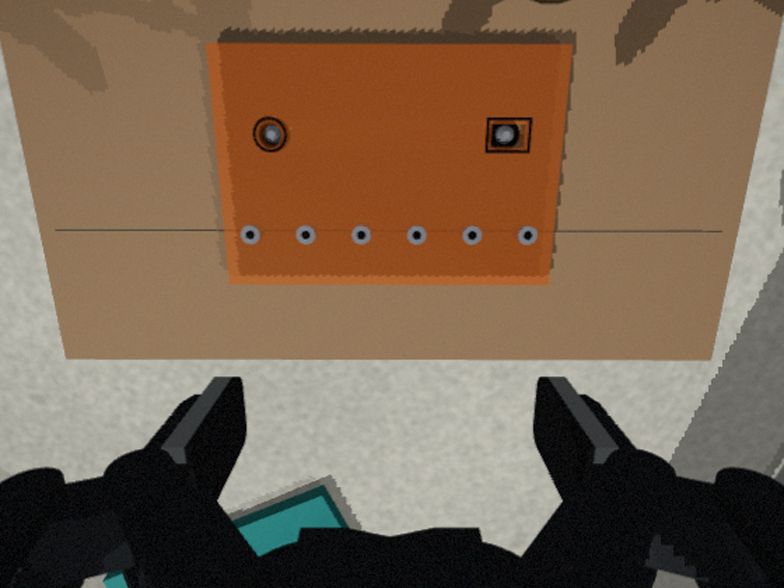

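Both pins sit inside their holes, at (270,134) and (507,134). The fitted tilt is about 0 (-0.009 rad, within the measuring error) and the hand is clear, so I hand it in.

```bash
python3 -c "
from bench import job;print(job.job_done())"
```

```text
the job is handed in; nothing more can be done
None
```

I nudged the orange template onto both pins and took the hand away; in the last picture both pins sit in their holes and the plate measures flat, and I handed the job in at about 17 s (no verdict came back).

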